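# Spin down the wing nut of a table sign

### The arm

A 6-joint arm with a two-finger parallel gripper is mounted at the origin on a cart in front of the work surface, level with it; the furniture and walls round the work are solid. World frame = base frame: x ahead of the robot, y to its left, z up, the work surface at z = 0. Lengths are in m, angles in rad, forces in N, time in s.
With the tool pointing down it reaches from about 0.35 to 0.975 m from the base axis. Payload 7.1 kg.
Tool frame: the origin (TCP) lies on the centre line of the jaws, within the pads' length; the fingertips stand 11 mm ahead of it and the grasp point (between the pads) lies 8 mm behind it; z points along the fingers, y is the line along which they close (so a half turn about z gives the same grasp; the last joint's range is limited). The gripper opens to 88 mm and grips with 3 to 60 N. Pads are 20 mm wide; open, the fingers measure 115 mm over their backs; the gripper's body (75 mm by 178 mm) begins 61 mm behind the grasp point.
Start: joints at [-1.158, 0.423, 1.63, -0, 1.089, -0.019], TCP at [0.262, -0.568, 0.234] pointing down, gripper open.
Joint ranges: [-3, 3], [-0.9, 2.11], [0.09, 2.58], [-1.31, 4.45], [0.11, 2.69], [-2.54, 2.54]. Speed limits (rad/s): [2.39, 2.39, 3.01, 3.14, 3.14, 3.14].

### API

Orientations are given as a unit quaternion [w, x, y, z].
In Python, from rig import readout, optics, close_job gives the robot as it stands.
- The arm moves only by the tool play_rows, never from a script. Its argument "rows" is a list that holds one entry, the list of rows, each a list of 5 numbers: the shift along the tool's x, y, z in m, then the turn about the tool's z in degrees, then the finger opening in m, from 0 to 0.0878. A call has exactly 5 rows; each row shifts and turns the commanded pose from where the row before left it, along the tool's axes as they then stand; what a row does not reach is not made up. A row lasts 1/8 s, in which the tool goes at most 62.5 mm and 10.7 degrees, less where a joint would pass 70% of its speed; a pose out of reach is approached as far as the arm can. A call is refused whole if a number of a shift passes 0.0625 or a number of a turn 10.7, either way. A call with a gripper value outside its range is refused whole. The fingers move at their own pace and stop on an object; the grip force is fixed at half the most. Time passes only in rows, so rows that do not move let the fingers close, or fill a call up. It gives the time, the measured TCP pose, the force, the opening and the grip force at its end, in the units of the state.
- readout.get_obs(): the state, without advancing time (a new reading comes with each control period).
- optics.read_camera(name): name is "scene" or "top"; returns the picture (384x512x3 uint8, blue, green, red); there is no depth.
- optics.get_calibration(name): a dict with "fovy" (degrees; the focal length in pixels is half the picture's height over the tangent of half this angle, whatever the lens; pixels are square), "cx", "cy" (the principal point, pixels), "T" (4x4, takes a point from camera to world coordinates). Camera axes: x right, y down, z forward; pixel columns grow to the right and rows downward; lengths in m; the calibration is good to about 2 mm. A picture is of the moment at which its call begins. get_calibration takes no time and is no camera call.
- close_job(): hands the job in; it is judged then, once.
The state is a dict: "time": time; "qpos": joint angles; "qd": joint speeds; "joint_efforts": joint torques, N m; "tool_pos": TCP position; "eef_rot": TCP orientation; "wrist_force": force on the tool from outside, world axes, zero at the start; "torque": the same for the moment, N m; "opening": opening from 0.0 (shut) to 1.0 (fully open); "finger_force": force on a finger pad.
Only numpy, scipy, OpenCV 4.12 (cv2) and the standard library are available. Lean on these libraries where they do the work, as an engineer would, in place of code of your own. Each camera call takes 0.05 s, during which the arm holds its last target. There are 200 camera calls.

### The job

The wing nut on the foot of the small table sign is loose: turn it clockwise, stroke by stroke, with a fingertip against its wings until it is fully home on its washer, then take the hand away. Only push the wings, never pinch or grip the nut; let the sign stay standing in its place, and leave the mills, the bell and the wafer packet as they are.

Things in the scene. Friction and masses are not known exactly. Their poses are not given: they have to be found in the camera images.
- wing_nut (a joint): how far the wing nut has been turned clockwise (seen from above) about its upright stud, rad: 0 is the loosest, 12.0 is fully home on the washer, where it stops hard. It starts between 0 and 3.1, so 1.4 to 1.9 turns are left. It sinks 6 mm a turn (11.5 mm from 0 to 12). It stays where it is left; a push of 1 to 1.5 N near the end of a wing turns it
- nut_center (a point): point on the bare steel nut's axis, at mid-height of its two wings: 44 mm above the table when home, 55.5 mm at joint value 0. z is up, x runs along the wings (one to +x, one to -x). The nut is 68 mm across the wings; its hub is 26 mm wide at the foot, 16 mm at the top. The threaded stud through it, 8 mm thick, rises to 78 mm above the table
- sign_stand: the table sign, loose, about 2 kg, on rubber feet; origin under its base, on the nut's axis; z up, x from the nut to the board (away from the robot at yaw 0; yaw within 0.5), y along the board. Dark wooden base 120 (x) x 200 (y) mm, top 16 mm above the table; on it a dark steel bracket foot, top at 20 mm, and round the stud a washer 34 mm wide, top at 24 mm
- board_top (a point): middle of the top edge of the sign's blank upright slate board, 43 mm from the nut's axis and 83 mm above the table. The board with its bracket is 190 mm long; its front stands 37 mm (screw heads 35 mm, well to the sides) from the axis, so only 3 mm are left beside the sweeping wings and a finger cannot pass there; the other sides of the nut are open
- wing_push: the two wing faces to push for clockwise: the +y face of the wing at +x, the -y face of the wing at -x (nut's axes). Wings are round upright ears, 26 mm in diameter, 6.4 mm thick over both faces, centred 21 mm from the axis at the height of nut_center, reaching 34 mm from the axis. This origin: on the axis at the nut's underside, 20 mm below nut_center
- wing_back: the two opposite wing faces (pushing them turns the nut loose). Same origin
- pepper_mill: dark turned-wood mill, 57 mm wide, 174 mm tall, loose, behind the sign, at least 0.21 m from the nut; origin under its foot. Leave it alone
- salt_mill: pale turned-wood mill, 57 mm wide, 162 mm tall, loose, behind the sign, at least 0.21 m from the nut; origin under its foot. Leave it alone
- service_bell: pale domed counter bell on a black foot, 75 mm wide, 57 mm tall, loose, beside the sign on its +y side, 0.18 m or more from the nut; origin under its foot. Leave it alone
- favour: wrapped wafer packet, 40 x 88 x 14 mm, loose, beside the sign on its -y side, 0.16 m or more from the nut; origin under its centre. Leave it alone
Mind the look-alikes: they are no part of the job. What is meant by the sign_stand is not green or purple, and is the larger of those in its own colour.

How it is judged:
At the end, for the whole second after the job is handed in: the nut is home on its washer (joint above 11.8 of 12.0 rad), the sign stands upright and at rest within 30 mm of where it stood, and the mills, the bell and the packet are within 20 mm of where they stood (value of joint wing_nut above 11.8 rad and distance of sign_stand from where it was at the start of the episode below 0.03 m and angle between sign_stand's own z axis and vertical below 0.05 rad and linear speed of sign_stand below 0.01 m/s and distance of each of pepper_mill, salt_mill, service_bell, favour from where it was at the start of the episode below 0.02 m); the robot touches nothing.
It fails at once if the nut is pinched: fingers press on opposite faces of the wings at once, over 1.5 N on each (contact force between the fingers and wing_push above 1.5 N and contact force between the fingers and wing_back above 1.5 N).
It fails at once if the sign is pushed more than 30 mm from its place (distance of sign_stand from where it was at the start of the episode above 0.03 m).
It fails at once if the sign is lifted 8 mm (height (world z) of sign_stand above 0.008 m).
It fails at once if the sign is tipped (angle between sign_stand's own z axis and vertical above 0.15 rad).
It fails at once if a mill, the bell or the wafer packet is shifted by more than 20 mm (distance of any of pepper_mill, salt_mill, service_bell, favour from where it was at the start of the episode above 0.02 m).
It also fails if it takes over 69 s, if anything falls off the work surface, if the arm or the gripper's body presses on something with over 40 N, if the wrist force passes 120 N, or if a joint passes its speed limit or range.

## Working session

There is one attempt and no reset: what is moved stays moved. The work goes in short steps, Python scripts to look and compute and a tool call to move; the robot and the scene stay as the last step left them, time stands still between calls to the robot, and variables do not carry over. Pictures are saved under pics/ and viewed, at most 10 in all, crops included, and the job is handed in when it is done.

Besides the shell and the picture viewer there is one more tool, called after "Request:" as a command line: name --argument value ..., lists and objects as JSON in quotes. play_rows: Moves the arm, as the interface text tells. Its arguments: {"type":"object","properties":{"rows":{"type":"array"}},"required":["rows"]}

```bash
mkdir -p pics; python3 - <<'E'
from rig import readout, optics
import cv2,numpy as np
a=optics.read_camera("scene");b=optics.read_camera("top")
cv2.imwrite("pics/s.png",a);cv2.imwrite("pics/t.png",b)
for n in("scene","top"):
  c=optics.get_calibration(n);print(n,c["fovy"],c["cx"],c["cy"],np.round(c["T"],4).tolist(), [k for k in c])
print(readout.get_obs())
E
```

```text
scene 55.37188893584846 252.78230792404554 188.5629495693624 [[-0.6835, -0.3512, 0.6399, -0.1096], [-0.7299, 0.3176, -0.6053, 0.7515], [0.0093, -0.8808, -0.4734, 0.6065], [0.0, 0.0, 0.0, 1.0]] ['fovy', 'cx', 'cy', 'T']
top 42.99118999152264 257.1058685926208 196.26334045724295 [[-0.0011, -0.994, 0.109, 0.4487], [-0.9999, -0.0007, -0.0169, 0.0879], [0.0169, -0.109, -0.9939, 1.3247], [0.0, 0.0, 0.0, 1.0]] ['fovy', 'cx', 'cy', 'T']
{'time': 0.1, 'qpos': array([-1.15798043e+00,  4.23757307e-01,  1.63055812e+00, -2.54624320e-05,
        1.08861606e+00, -1.90048062e-02]), 'qd': array([ 0.00084889, -0.00150218, -0.00137871,  0.00125868,  0.0017331 ,
       -0.00063459]), 'joint_efforts': array([-3.98301163e-04, -5.45615852e+01, -2.74323428e+01,  6.45432039e-02,
        1.88366929e-02, -3.08903725e-05]), 'tool_pos': array([ 0.26140697, -0.56719758,  0.23300566]), 'eef_rot': array([-6.54273937e-04,  9.76780282e-01,  2.14242460e-01, -1.42019296e-04]), 'wrist_force': array([-0.04787819,  0.12651882, -0.23153812]), 'torque': array([ 0.02088071, -0.04552807, -0.01259229]), 'finger_force': 0.0, 'opening': 0.9974532033047953}
```

View pics/s.png

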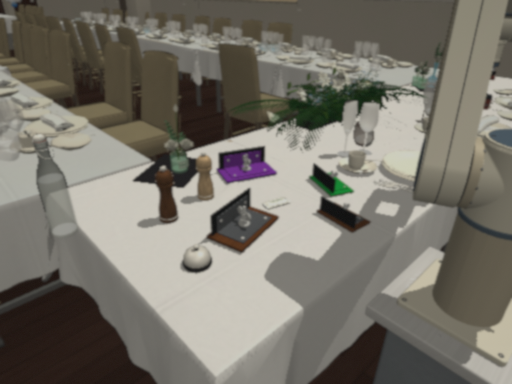

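View pics/t.png

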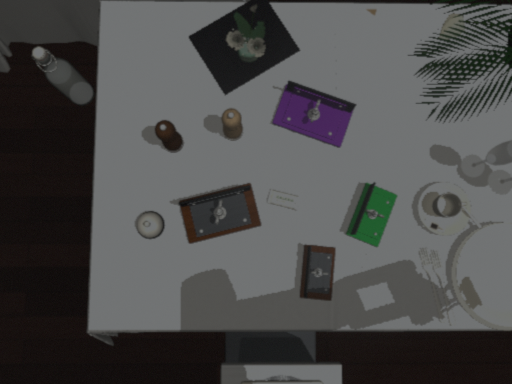

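Sign candidates in the top view are purple (314,114), green (373,214), small brown (318,272) and large brown (220,213). The large brown one fits: it isn't green or purple, it's the larger of its colour, and it has the bell, mills and packet around it.

```bash
python3 - <<'E'
import cv2,numpy as np
b=cv2.imread("pics/t.png")[175:255,170:270]; s=cv2.imread("pics/s.png")[180:260,195:295]
f=lambda i:cv2.convertScaleAbs(cv2.resize(i,(400,320),interpolation=cv2.INTER_CUBIC),alpha=1.6)
b=cv2.resize(b,(800,640),interpolation=cv2.INTER_CUBIC)[:600]
cv2.imwrite("pics/c.png",np.hstack([cv2.convertScaleAbs(cv2.resize(b,(400,300)),alpha=2),f(s)[:300]]))
E
```

```text
(no output)
```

View pics/c.png

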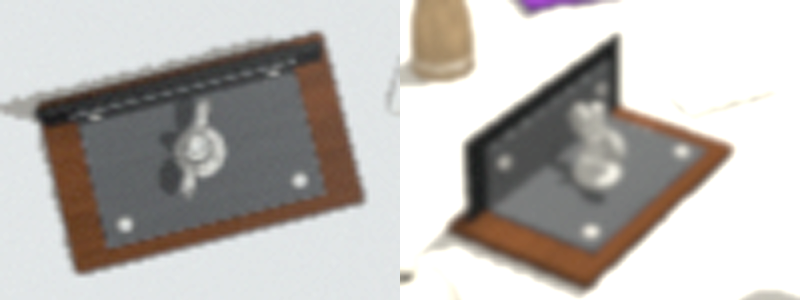

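The crop confirms it: large brown sign, board on the far side, bare steel nut at top-view pixel (219,212), wing ends at about (221,201) and (217,223).

```bash
cat > h.py <<'E'
from rig import readout, optics
import numpy as np
def P(n,u,v,z):
  c=optics.get_calibration(n);T=np.array(c["T"]);f=192/np.tan(np.radians(c["fovy"]/2))
  d=T[:3,:3]@np.array([(u-c["cx"])/f,(v-c["cy"])/f,1]);o=T[:3,3];return (o+d*(z-o[2])/d[2])
def proj(n,p):
  c=optics.get_calibration(n);T=np.array(c["T"]);f=192/np.tan(np.radians(c["fovy"]/2))
  q=T[:3,:3].T@(np.array(p)-T[:3,3]);return np.array([q[0]/q[2]*f+c["cx"],q[1]/q[2]*f+c["cy"]])
E
python3 - <<'E'
from h import *
cr=lambda x,y:(170+x/4,175+y/4)
for nm,p,z in [("FL",(80,270),.016),("FR",(363,200),.016),("BL",(40,108),.083),("BR",(322,35),.083),("screwL",(125,225),.02),("screwR",(300,181),.02),("wing+",(204,105),.05),("wing-",(187,192),.05),("hub",(200,148),.06),("stud",(198,147),.078)]:
  print(nm,P("top",*cr(*p),z).round(4))
for u,v,z in [(195+172/4,180+133/4,0.05),(195+187/4,180+100/4,.06)]:print(P("scene",u,v,z).round(4))
for nm,u,v,z in[("bell",150,224,.05),("fav",283,200,.014)]:print(nm,P("top",u,v,z).round(4))
E
```

```text
FL [0.468  0.2448 0.016 ]
FR [0.5146 0.0559 0.016 ]
BL [0.57   0.2636 0.083 ]
BR [0.6172 0.0837 0.083 ]
screwL [0.4978 0.2148 0.02  ]
screwR [0.5272 0.0982 0.02  ]
wing+ [0.5753 0.161  0.05  ]
wing- [0.5182 0.1717 0.05  ]
hub [0.5462 0.1628 0.06  ]
stud [0.5455 0.163  0.078 ]
[0.5623 0.1729 0.05  ]
[0.5768 0.1456 0.06  ]
bell [0.5156 0.3453 0.05  ]
fav [ 0.5823 -0.0045  0.014 ]
```

Request:
play_rows --rows '[[[0.0404,-0.0389,0,0,0.03],[0.0404,-0.0389,0,0,0.03],[0.0404,-0.0389,0,0,0.03],[0.0404,-0.0389,0,0,0.03],[0.0404,-0.0389,0,0,0.03]]]'

```text
time: 0.72
tool_pos: [0.3639, -0.3047, 0.2335]
eef_rot: [-0.0, 0.977, 0.214, -0.0]
wrist_force: [0.9, -0.6, 1.0]
opening: 0.473
finger_force: 0.0
```

Request:
play_rows --rows '[[[0.0404,-0.0389,0,0,0.03],[0.0404,-0.0389,0,0,0.03],[0.0404,-0.0389,0,0,0.03],[0.0404,-0.0389,0,0,0.03],[0.0404,-0.0389,0,0,0.03]]]'

```text
time: 1.35
tool_pos: [0.466, -0.0434, 0.2337]
eef_rot: [0.0, 0.977, 0.214, 0.0]
wrist_force: [0.3, -0.2, -0.0]
opening: 0.343
finger_force: 0.0
```

Request:
play_rows --rows '[[[0.0404,-0.0389,0,0,0.03],[0.0404,-0.0389,0,0,0.03],[0.0404,-0.0389,0,0,0.03],[0.0404,-0.0389,0,0,0.03],[0,0,0,-10.4,0.03]]]'

```text
time: 1.98
tool_pos: [0.5483, 0.1671, 0.2333]
eef_rot: [-0.0, 0.952, 0.305, 0.0]
wrist_force: [-0.3, -1.3, -0.1]
opening: 0.34
finger_force: 0.0
```

Request:
play_rows --rows '[[[0,0,0,-10.4,0.03],[0,0,0,-10.4,0.03],[0,0,0,-10.4,0.03],[0,0,0,-10.4,0.03],[0,0,0,-10.4,0.03]]]'

```text
time: 2.6
tool_pos: [0.5471, 0.1637, 0.2333]
eef_rot: [-0.0, 0.722, 0.691, -0.0]
wrist_force: [0.3, 0.7, 0.3]
opening: 0.34
finger_force: 0.0
```

Request:
play_rows --rows '[[[0,0,0,-10.4,0.03],[0,0,0,-10.4,0.03],[0,0,0,-10.4,0.03],[0,0,0,-10.4,0.03],[0,0,0,-10.4,0.03]]]'

```text
time: 3.22
tool_pos: [0.547, 0.1636, 0.2333]
eef_rot: [-0.0, 0.346, 0.938, -0.0]
wrist_force: [0.3, 0.0, -0.4]
opening: 0.342
finger_force: 0.0
```

Request:
play_rows --rows '[[[0,0,0.04,-9,0.03],[0,0,0.04,0,0.03],[0,0,0.045,0,0.03],[0,0,0,0,0.03],[0,0,0,0,0.03]]]'

```text
time: 3.85
tool_pos: [0.5481, 0.1639, 0.1098]
eef_rot: [0.0, 0.274, 0.962, 0.0]
wrist_force: [-0.3, 0.0, 0.4]
opening: 0.341
finger_force: 0.0
```

```bash
python3 - <<'E'
from h import *
import cv2
o=readout.get_obs();print(o["tool_pos"],o["eef_rot"],o["qpos"])
a=optics.read_camera("scene");b=optics.read_camera("top")
s=cv2.resize(a[155:255,180:300],(600,500),interpolation=cv2.INTER_CUBIC)
cv2.imwrite("pics/s2.png",cv2.convertScaleAbs(s,alpha=1.5)); cv2.imwrite("pics/t2.png",b)
p=o["tool_pos"].copy()
for z in(.095,.078,.05):
  print(z,[(proj("scene",[.547+dx,.1638+dy,z])-[180,155])*5 for dx,dy in[(0,0)]])
E
```

```text
[0.5480539  0.16390211 0.10977124] [4.25002630e-04 2.74465545e-01 9.61596805e-01 2.61860958e-04] [ 2.69789429e-01  5.16446507e-01  1.82588452e+00  6.10498298e-06
  7.98263244e-01 -7.44943367e-01]
0.095 [array([319.58182795, 227.55433425])]
0.078 [array([319.64627338, 253.7842239 ])]
0.05 [array([319.75024328, 296.10094213])]
```

View pics/s2.png

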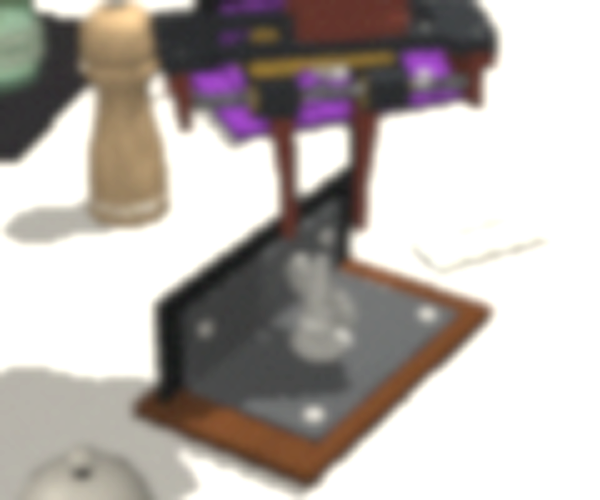

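Fingertips are at (291,232) and (360,228) in the crop, with the nut's stud between them at about (318,258). I'll enlarge once to check the centring.

```bash
python3 - <<'E'
from h import *
import cv2
a=optics.read_camera("scene")[190:230,226:266];b=optics.read_camera("top")[187:237,195:245]
o=[cv2.convertScaleAbs(cv2.resize(i,(400,400),interpolation=cv2.INTER_CUBIC),alpha=k) for i,k in((a,1.3),(b,2))]
cv2.imwrite("pics/c3.png",np.hstack(o))
for z in (.078,.068,.044,.024): print(z,(proj("scene",[.547,.1638,z])-[226,190])*10,(proj("top",[.547,.1638,z])-[195,187])*8)
E
```

```text
0.078 [179.29254675 157.56844779] [193.63896705 193.20652552]
0.068 [179.36742484 188.04452488] [195.50981299 195.64424784]
0.044 [179.54435697 260.05754436] [199.88152017 201.34060576]
0.024 [179.6888802  318.87984462] [203.40226531 205.92815558]
```

View pics/c3.png

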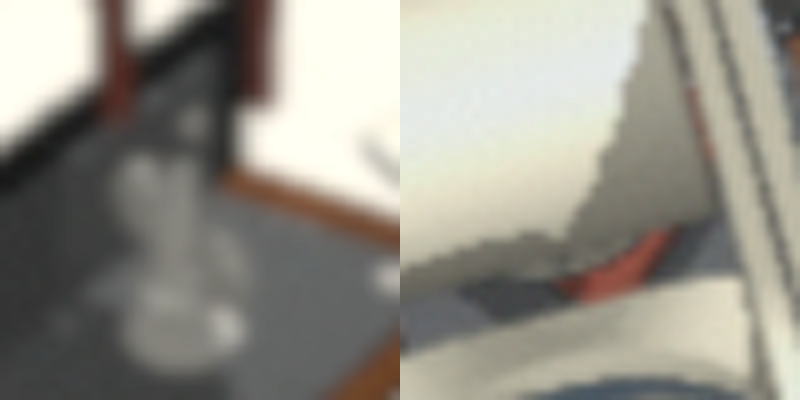

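Left half: nut hub and stud are at x≈180, and the finger midpoint is at x≈186, so it is centred to about 1–2 mm. The wings lie at about the predicted angle, at (135,195) and (225,265). Descending between the wings.

Request:
play_rows --rows '[[[0,0.001,0.014,0,0.03],[0,0,0.014,0,0.03],[0,0,0.014,0,0.03],[0,0,0.014,0,0.03],[0,0,0,0,0.03]]]'

```text
time: 4.68
tool_pos: [0.5468, 0.1643, 0.051]
eef_rot: [-0.001, 0.274, 0.962, -0.001]
wrist_force: [-0.2, -0.3, 1.0]
opening: 0.344
finger_force: 0.0
```

Request:
play_rows --rows '[[[0,0,0,9,0.03],[0,0,0,9,0.03],[0,0,0,9,0.03],[0,0,0,9,0.03],[0,0,0,9,0.03]]]'

```text
time: 5.3
tool_pos: [0.5482, 0.1649, 0.0529]
eef_rot: [0.0, 0.624, 0.782, 0.0]
wrist_force: [0.6, 1.7, -1.6]
opening: 0.34
finger_force: 0.9
```

```bash
python3 - <<'E'
from h import *
o=readout.get_obs();print(o["tool_pos"],o["qpos"][5],o["wrist_force"],o["torque"],o["finger_force"])
E
```

```text
[0.54824492 0.16492089 0.05292402] 0.04677274493641867 [ 0.63332555  1.67256235 -1.57374906] [ 0.32032753 -0.11657402  0.02702345] 0.885765308921691
```

Request:
play_rows --rows '[[[0,0,0,9,0.03],[0,0,0,9,0.03],[0,0,0,9,0.03],[0,0,0,9,0.03],[0,0,0,9,0.03]]]'

```text
time: 5.92
tool_pos: [0.5487, 0.1649, 0.053]
eef_rot: [0.0, 0.875, 0.484, 0.001]
wrist_force: [1.2, 0.7, -0.9]
opening: 0.344
finger_force: 0.9
```

Request:
play_rows --rows '[[[0,0,0,9,0.03],[0,0,0,9,0.03],[0,0,0,9,0.03],[0,0,0,9,0.03],[0,0,0,9,0.03]]]'

```text
time: 6.55
tool_pos: [0.5487, 0.1647, 0.053]
eef_rot: [-0.0, 0.994, 0.112, 0.001]
wrist_force: [1.6, -0.9, -0.8]
opening: 0.34
finger_force: 0.9
```

```bash
python3 - <<'E'
from h import *
import cv2
o=readout.get_obs();print(o["tool_pos"],o["qpos"][5],o["wrist_force"],o["torque"],o["finger_force"])
a=optics.read_camera("scene")[170:250,190:290]
cv2.imwrite("pics/s4.png",cv2.convertScaleAbs(cv2.resize(a,(700,560),interpolation=cv2.INTER_CUBIC),alpha=1.5))
E
```

```text
[0.5486929  0.1646981  0.05302579] 1.6175377414290357 [ 1.58252229 -0.9439218  -0.76086308] [-0.02647966 -0.2851415   0.03409803] 0.855267625884153
```

View pics/s4.png

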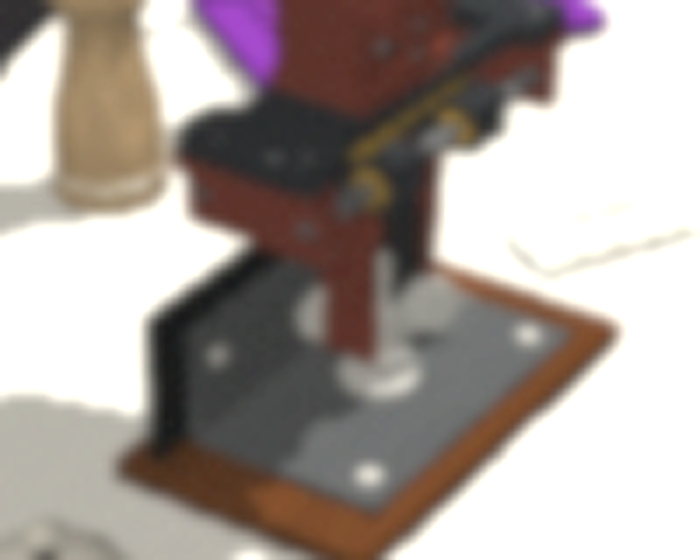

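The drive works: the wings at (315,310) and (435,300) turn with the fingers and the sign stays put. I'll finish this stroke, lift, wind back and lower.

Request:
play_rows --rows '[[[0,0,0,9,0.03],[0,0,0,9,0.03],[0,0,0,9,0.03],[0,0,0,9,0.03],[0,0,0,9,0.03]]]'

```text
time: 7.22
tool_pos: [0.5483, 0.1646, 0.0529]
eef_rot: [-0.0, 0.961, -0.276, 0.0]
wrist_force: [1.3, 0.8, -0.5]
opening: 0.341
finger_force: 0.9
```

Request:
play_rows --rows '[[[0,0,0,-5,0.03],[0,0,-0.022,0,0.03],[0,0,-0.023,0,0.03],[0,0,0,-10,0.03],[0,0,0,-10,0.03]]]'

```text
time: 7.85
tool_pos: [0.5482, 0.1646, 0.0984]
eef_rot: [-0.0, 0.998, -0.056, 0.001]
wrist_force: [-0.0, 0.8, 0.9]
opening: 0.343
finger_force: 0.0
```

Request:
play_rows --rows '[[[0,0,0,-10,0.03],[0,0,0,-10,0.03],[0,0,0,-10,0.03],[0,0,0,-10,0.03],[0,0,0,-10,0.03]]]'

```text
time: 8.48
tool_pos: [0.548, 0.1646, 0.098]
eef_rot: [-0.0, 0.928, 0.372, 0.0]
wrist_force: [-0.9, -0.2, 0.2]
opening: 0.34
finger_force: 0.0
```

Request:
play_rows --rows '[[[0,0,0,-10,0.03],[0,0,0,-10,0.03],[0,0,0,-10,0.03],[0,0,0,-10,0.03],[0,0,0,-10,0.03]]]'

```text
time: 9.1
tool_pos: [0.548, 0.1646, 0.0979]
eef_rot: [0.0, 0.684, 0.729, 0.0]
wrist_force: [-0.0, -0.1, 0.1]
opening: 0.341
finger_force: 0.0
```

Request:
play_rows --rows '[[[0,0,0,-10,0.03],[0,0,0,-10,0.03],[0,0,0,-10,0.03],[0,0,0,-10,0.03],[0,0,0,-10,0.03]]]'

```text
time: 9.72
tool_pos: [0.548, 0.1646, 0.0979]
eef_rot: [0.0, 0.312, 0.95, 0.0]
wrist_force: [0.1, -0.6, -0.4]
opening: 0.343
finger_force: 0.0
```

Request:
play_rows --rows '[[[0,0,0,-10,0.03],[0,0,0,-10,0.03],[0,0,0,-10,0.03],[0,0,0,0,0.03],[0,0,0,0,0.03]]]'

```text
time: 10.35
tool_pos: [0.5479, 0.1646, 0.0978]
eef_rot: [0.0, 0.061, 0.998, 0.0]
wrist_force: [0.5, 0.8, 0.7]
opening: 0.34
finger_force: 0.0
```

```bash
python3 - <<'E'
from h import *
o=readout.get_obs();print(o["tool_pos"],o["qpos"][5],o["wrist_force"],o["torque"],o["finger_force"])
E
```

```text
[0.54792665 0.16458677 0.09781172] -1.1776970581370225 [0.51805686 0.84115365 0.72670019] [ 0.09921411 -0.12778087 -0.02758818] 0.0
```

Request:
play_rows --rows '[[[0,0,0.015,0,0.03],[0,0,0.016,0,0.03],[0,0,0.016,0,0.03],[0,0,0,0,0.03],[0,0,0,5,0.03]]]'

```text
time: 10.98
tool_pos: [0.5477, 0.1645, 0.0502]
eef_rot: [-0.0, 0.104, 0.995, -0.0]
wrist_force: [0.6, 0.4, 0.4]
opening: 0.344
finger_force: 0.0
```

Request:
play_rows --rows '[[[0,0,0,10,0.03],[0,0,0,10,0.03],[0,0,0,10,0.03],[0,0,0,10,0.03],[0,0,0,10,0.03]]]'

```text
time: 11.6
tool_pos: [0.548, 0.1648, 0.0507]
eef_rot: [0.0, 0.517, 0.856, 0.0]
wrist_force: [0.5, 1.8, -1.7]
opening: 0.345
finger_force: 0.9
```

Request:
play_rows --rows '[[[0,0,0,10,0.03],[0,0,0,10,0.03],[0,0,0,10,0.03],[0,0,0,10,0.03],[0,0,0,10,0.03]]]'

```text
time: 12.22
tool_pos: [0.5486, 0.1649, 0.0509]
eef_rot: [0.0, 0.83, 0.558, 0.001]
wrist_force: [1.2, 1.9, -1.4]
opening: 0.337
finger_force: 0.9
```

Request:
play_rows --rows '[[[0,0,0,10,0.03],[0,0,0,10,0.03],[0,0,0,10,0.03],[0,0,0,10,0.03],[0,0,0,10,0.03]]]'

```text
time: 12.85
tool_pos: [0.5487, 0.1647, 0.051]
eef_rot: [-0.0, 0.988, 0.155, 0.001]
wrist_force: [1.5, -0.6, -1.2]
opening: 0.335
finger_force: 0.9
```

Request:
play_rows --rows '[[[0,0,0,10,0.03],[0,0,0,10,0.03],[0,0,0,10,0.03],[0,0,0,10,0.03],[0,0,0,10,0.03]]]'

```text
time: 13.48
tool_pos: [0.5483, 0.1646, 0.0508]
eef_rot: [-0.0, 0.961, -0.277, 0.0]
wrist_force: [1.3, 0.7, -1.7]
opening: 0.346
finger_force: 0.9
```

Request:
play_rows --rows '[[[0,0,0,-5,0.03],[0,0,-0.023,0,0.03],[0,0,-0.023,0,0.03],[0,0,0,-10,0.03],[0,0,0,-10,0.03]]]'

```text
time: 14.1
tool_pos: [0.5483, 0.1647, 0.0974]
eef_rot: [-0.0, 0.998, -0.057, 0.001]
wrist_force: [0.1, 0.2, 0.0]
opening: 0.343
finger_force: 0.0
```

Request:
play_rows --rows '[[[0,0,0,-10,0.03],[0,0,0,-10,0.03],[0,0,0,-10,0.03],[0,0,0,-10,0.03],[0,0,0,-10,0.03]]]'

```text
time: 14.72
tool_pos: [0.5481, 0.1646, 0.0969]
eef_rot: [0.0, 0.929, 0.37, 0.0]
wrist_force: [-0.3, -0.1, -0.3]
opening: 0.339
finger_force: 0.0
```

Request:
play_rows --rows '[[[0,0,0,-10,0.03],[0,0,0,-10,0.03],[0,0,0,-10,0.03],[0,0,0,-10,0.03],[0,0,0,-10,0.03]]]'

```text
time: 15.35
tool_pos: [0.548, 0.1646, 0.0969]
eef_rot: [0.0, 0.685, 0.728, 0.0]
wrist_force: [0.1, 0.3, 0.1]
opening: 0.342
finger_force: 0.0
```

Request:
play_rows --rows '[[[0,0,0,-10,0.03],[0,0,0,-10,0.03],[0,0,0,-10,0.03],[0,0,0,-10,0.03],[0,0,0,-10,0.03]]]'

```text
time: 15.98
tool_pos: [0.5481, 0.1646, 0.0969]
eef_rot: [0.0, 0.313, 0.95, 0.0]
wrist_force: [-0.4, 0.4, -0.2]
opening: 0.34
finger_force: 0.0
```

Request:
play_rows --rows '[[[0,0,0,-10,0.03],[0,0,0,-10,0.03],[0,0,0,-10,0.03],[0,0,0,0,0.03],[0,0,0,0,0.03]]]'

```text
time: 16.6
tool_pos: [0.548, 0.1646, 0.0968]
eef_rot: [0.0, 0.062, 0.998, 0.0]
wrist_force: [-0.2, -0.4, 0.4]
opening: 0.343
finger_force: 0.0
```

```bash
python3 - <<'E'
from h import *
import cv2
o=readout.get_obs();print(o["tool_pos"],o["qpos"][5],o["wrist_force"],o["torque"],o["finger_force"])
a=optics.read_camera("scene")[170:250,190:290]
cv2.imwrite("pics/s5.png",cv2.convertScaleAbs(cv2.resize(a,(700,560),interpolation=cv2.INTER_CUBIC),alpha=1.5))
E
```

```text
[0.54795824 0.16459642 0.09678059] -1.1766885142144539 [-0.18318041 -0.39637083  0.36402728] [ 0.0440605  -0.14815271  0.01362168] 0.0
```

View pics/s5.png

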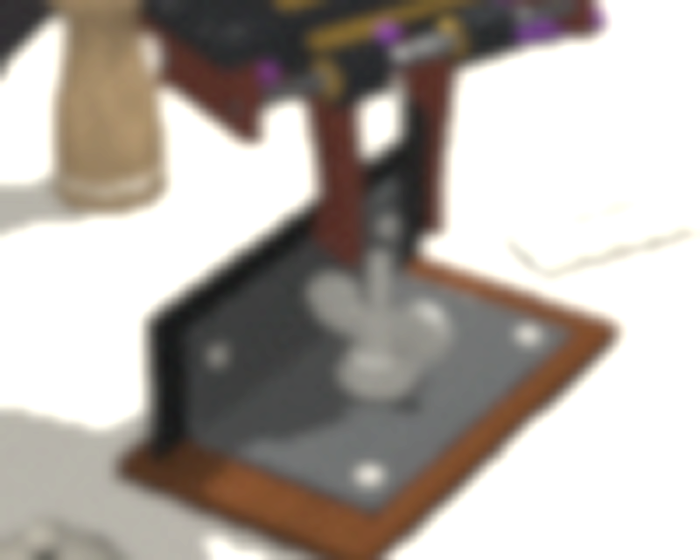

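The picture shows the nut lower on its stud, at (375,340), with the sign unmoved. Third stroke.

Request:
play_rows --rows '[[[0,0,0.015,0,0.03],[0,0,0.016,0,0.03],[0,0,0.016,0,0.03],[0,0,0,0,0.03],[0,0,0,5,0.03]]]'

```text
time: 17.27
tool_pos: [0.5478, 0.1645, 0.0492]
eef_rot: [-0.0, 0.104, 0.995, -0.0]
wrist_force: [0.2, 0.4, 0.1]
opening: 0.343
finger_force: 0.0
```

Request:
play_rows --rows '[[[0,0,0,10,0.03],[0,0,0,10,0.03],[0,0,0,10,0.03],[0,0,0,10,0.03],[0,0,0,10,0.03]]]'

```text
time: 17.9
tool_pos: [0.5481, 0.1649, 0.0497]
eef_rot: [0.0, 0.517, 0.856, 0.0]
wrist_force: [-0.3, 1.7, -1.7]
opening: 0.34
finger_force: 0.9
```

Request:
play_rows --rows '[[[0,0,0,10,0.03],[0,0,0,10,0.03],[0,0,0,10,0.03],[0,0,0,10,0.03],[0,0,0,10,0.03]]]'

```text
time: 18.52
tool_pos: [0.5486, 0.1649, 0.05]
eef_rot: [0.0, 0.83, 0.558, 0.001]
wrist_force: [1.6, 1.7, -0.8]
opening: 0.342
finger_force: 0.9
```

Request:
play_rows --rows '[[[0,0,0,10,0.03],[0,0,0,10,0.03],[0,0,0,10,0.03],[0,0,0,10,0.03],[0,0,0,10,0.03]]]'

```text
time: 19.15
tool_pos: [0.5487, 0.1647, 0.0499]
eef_rot: [-0.0, 0.988, 0.155, 0.001]
wrist_force: [0.7, -0.1, -2.2]
opening: 0.341
finger_force: 0.9
```

Request:
play_rows --rows '[[[0,0,0,10,0.03],[0,0,0,10,0.03],[0,0,0,10,0.03],[0,0,0,10,0.03],[0,0,0,10,0.03]]]'

```text
time: 19.77
tool_pos: [0.5483, 0.1646, 0.0498]
eef_rot: [-0.0, 0.961, -0.277, 0.0]
wrist_force: [0.4, 0.9, -2.1]
opening: 0.34
finger_force: 0.9
```

Request:
play_rows --rows '[[[0,0,0,-5,0.03],[0,0,-0.023,0,0.03],[0,0,-0.023,0,0.03],[0,0,0,-10,0.03],[0,0,0,-10,0.03]]]'

```text
time: 20.4
tool_pos: [0.5483, 0.1647, 0.0964]
eef_rot: [-0.0, 0.998, -0.057, 0.001]
wrist_force: [-0.2, -0.1, -0.2]
opening: 0.34
finger_force: 0.0
```

Request:
play_rows --rows '[[[0,0,0,-10,0.03],[0,0,0,-10,0.03],[0,0,0,-10,0.03],[0,0,0,-10,0.03],[0,0,0,-10,0.03]]]'

```text
time: 21.02
tool_pos: [0.5481, 0.1646, 0.0959]
eef_rot: [0.0, 0.929, 0.37, 0.0]
wrist_force: [-0.9, -1.6, 0.2]
opening: 0.346
finger_force: 0.0
```

Request:
play_rows --rows '[[[0,0,0,-10,0.03],[0,0,0,-10,0.03],[0,0,0,-10,0.03],[0,0,0,-10,0.03],[0,0,0,-10,0.03]]]'

```text
time: 21.65
tool_pos: [0.548, 0.1646, 0.0959]
eef_rot: [0.0, 0.685, 0.728, 0.0]
wrist_force: [0.7, -0.1, 0.1]
opening: 0.345
finger_force: 0.0
```

Request:
play_rows --rows '[[[0,0,0,-10,0.03],[0,0,0,-10,0.03],[0,0,0,-10,0.03],[0,0,0,-10,0.03],[0,0,0,-10,0.03]]]'

```text
time: 22.28
tool_pos: [0.5481, 0.1646, 0.0959]
eef_rot: [0.0, 0.313, 0.95, 0.0]
wrist_force: [-0.6, 0.2, -0.1]
opening: 0.344
finger_force: 0.0
```

Request:
play_rows --rows '[[[0,0,0,-10,0.03],[0,0,0,-10,0.03],[0,0,0,-10,0.03],[0,0,0,0,0.03],[0,0,0,0,0.03]]]'

```text
time: 22.9
tool_pos: [0.548, 0.1646, 0.0958]
eef_rot: [0.0, 0.062, 0.998, 0.0]
wrist_force: [-0.1, -0.1, 0.8]
opening: 0.339
finger_force: 0.0
```

```bash
python3 - <<'E'
from h import *
import cv2
o=readout.get_obs();print(o["tool_pos"],o["qpos"][5],o["wrist_force"],o["torque"],o["finger_force"])
a=optics.read_camera("scene")[170:250,190:290]
cv2.imwrite("pics/s6.png",cv2.convertScaleAbs(cv2.resize(a,(700,560),interpolation=cv2.INTER_CUBIC),alpha=1.5))
E
```

```text
[0.54795605 0.16459709 0.09577528] -1.1766719922140725 [-0.11002159 -0.13624313  0.81843617] [ 0.03431664 -0.0889425   0.01819484] 0.0
```

View pics/s6.png

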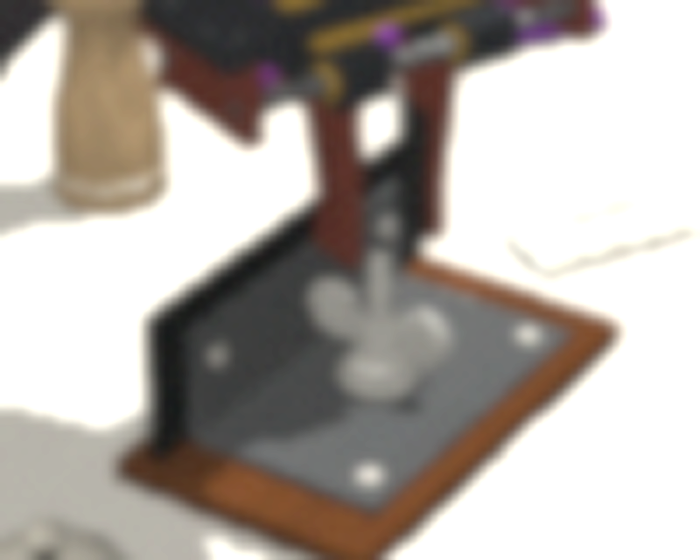

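The nut has sunk further, with the wings now at (330,305) and (430,335). Fourth stroke, watching for the stop.

Request:
play_rows --rows '[[[0,0,0.015,0,0.03],[0,0,0.015,0,0.03],[0,0,0.015,0,0.03],[0,0,0,0,0.03],[0,0,0,10,0.03]]]'

```text
time: 23.58
tool_pos: [0.5478, 0.1645, 0.0503]
eef_rot: [-0.0, 0.149, 0.989, -0.0]
wrist_force: [-0.2, -0.1, -0.8]
opening: 0.342
finger_force: 0.0
```

Request:
play_rows --rows '[[[0,0,0,10,0.03],[0,0,0,10,0.03],[0,0,0,10,0.03],[0,0,0,10,0.03],[0,0,0,10,0.03]]]'

```text
time: 24.2
tool_pos: [0.5481, 0.1649, 0.0508]
eef_rot: [0.0, 0.553, 0.833, 0.0]
wrist_force: [0.9, 1.3, -2.6]
opening: 0.343
finger_force: 0.9
```

Request:
play_rows --rows '[[[0,0,0,10,0.03],[0,0,0,10,0.03],[0,0,0,10,0.03],[0,0,0,10,0.03],[0,0,0,10,0.03]]]'

```text
time: 24.82
tool_pos: [0.5486, 0.1649, 0.051]
eef_rot: [0.0, 0.854, 0.521, 0.001]
wrist_force: [1.5, -0.0, -0.5]
opening: 0.344
finger_force: 0.9
```

```bash
python3 - <<'E'
from h import *
o=readout.get_obs();print(o["qpos"][5],o["wrist_force"],o["torque"],o["joint_efforts"][5],o["finger_force"])
E
```

```text
0.7455435972194121 [ 1.49666143 -0.03199517 -0.47090544] [ 0.19895568 -0.2106025   0.01261292] -1.8182621151208878 0.876114789091389
```

Request:
play_rows --rows '[[[0,0,0,7,0.03],[0,0,0,7,0.03],[0,0,0,7,0.03],[0,0,0,7,0.03],[0,0,0,7,0.03]]]'

```text
time: 25.45
tool_pos: [0.5487, 0.1648, 0.051]
eef_rot: [-0.0, 0.97, 0.241, 0.001]
wrist_force: [2.5, 0.4, -0.3]
opening: 0.346
finger_force: 0.8
```

Request:
play_rows --rows '[[[0,0,0,3,0.03],[0,0,0,3,0.03],[0,0,0,3,0.03],[0,0,0,3,0.03],[0,0,0,3,0.03]]]'

```text
time: 26.08
tool_pos: [0.5487, 0.1647, 0.0509]
eef_rot: [-0.0, 0.994, 0.114, 0.001]
wrist_force: [0.9, 0.5, -1.5]
opening: 0.341
finger_force: 0.8
```

```bash
python3 - <<'E'
from h import *
o=readout.get_obs();print(o["qpos"][5],o["wrist_force"],o["torque"],o["joint_efforts"][5],o["finger_force"])
E
```

```text
1.6142363208420214 [ 0.90347342  0.48384552 -1.48704128] [ 0.03980423 -0.23696983 -0.01437069] -0.524229034781456 0.7818148982914863
```

Request:
play_rows --rows '[[[0,0,0,2,0.03],[0,0,0,2,0.03],[0,0,0,2,0.03],[0,0,0,2,0.03],[0,0,0,2,0.03]]]'

```text
time: 26.7
tool_pos: [0.548, 0.1646, 0.0508]
eef_rot: [-0.0, 1.0, 0.026, 0.0]
wrist_force: [1.7, -0.0, -0.4]
opening: 0.341
finger_force: 0.7
```

```bash
python3 - <<'E'
from h import *
o=readout.get_obs();print(o["qpos"][5],o["wrist_force"],o["torque"],o["joint_efforts"][5],o["finger_force"])
E
```

```text
1.7892094356453994 [ 1.68341423 -0.03281318 -0.42051969] [ 0.06036526 -0.3449792   0.04553358] -0.3426747489720583 0.6796665472938912
```

Request:
play_rows --rows '[[[0,0,0,2,0.03],[0,0,0,2,0.03],[0,0,0,2,0.03],[0,0,0,2,0.03],[0,0,0,2,0.03]]]'

```text
time: 27.32
tool_pos: [0.5479, 0.1646, 0.0508]
eef_rot: [0.0, 0.998, -0.06, 0.0]
wrist_force: [2.1, -1.2, 1.1]
opening: 0.342
finger_force: 33.0
```

```bash
python3 - <<'E'
from h import *
o=readout.get_obs();print(o["qpos"][5],o["wrist_force"],o["torque"],o["joint_efforts"][5],o["finger_force"])
E
```

```text
1.9627557187342004 [ 2.08037644 -1.20075249  1.14706244] [-0.05553664 -0.41558866  1.36209467] 0.9393142908811569 33.0099327955395
```

The torque jumped to 1.36 N m, so the nut has hit its stop. Backing off, lifting and looking.

Request:
play_rows --rows '[[[0,0,0,-5,0.03],[0,0,0,-10,0.03],[0,0,-0.03,0,0.03],[0,0,-0.05,0,0.03],[0,0,-0.05,0,0.03]]]'

```text
time: 27.95
tool_pos: [0.5461, 0.1646, 0.1812]
eef_rot: [-0.0, 0.998, 0.069, -0.002]
wrist_force: [-0.1, 0.2, 0.5]
opening: 0.34
finger_force: 0.0
```

```bash
python3 - <<'E'
from h import *
import cv2
o=readout.get_obs();print(o["tool_pos"],o["qpos"][5],o["wrist_force"])
a=optics.read_camera("scene")[170:250,190:290]
cv2.imwrite("pics/s7.png",cv2.convertScaleAbs(cv2.resize(a,(700,560),interpolation=cv2.INTER_CUBIC),alpha=1.5))
E
```

```text
[0.54611303 0.16460996 0.18121238] 1.7021446928776496 [-0.11239887  0.17912855  0.46150884]
```

View pics/s7.png

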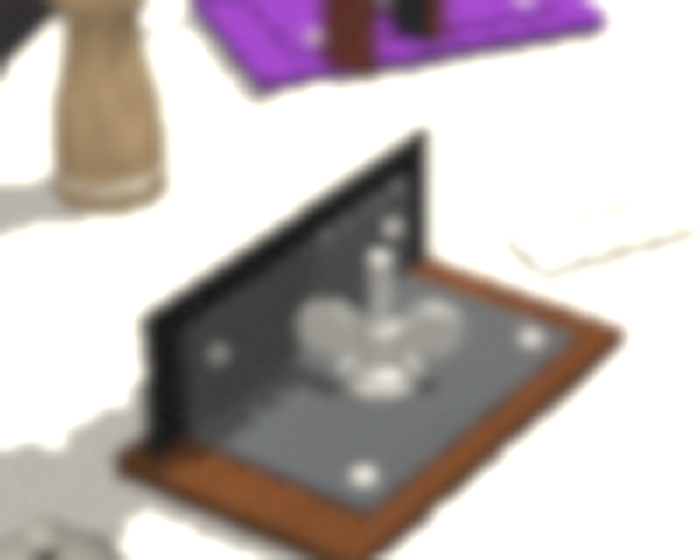

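The nut is seated: wings low at (325,328) and (435,325), with a long stretch of stud showing. The sign is upright in place and the hand is clear.

```bash
python3 -c "
from rig import close_job
print(close_job())"
```

```text
the job is handed in; nothing more can be done
None
```

The wing nut is home on its washer, turned there in four push-only strokes until it hit the hard stop. The hand is clear, the sign is standing with only a very slight twist, and the job is handed in at about 28 s; no verdict was returned.

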